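# Push the V-block aside and flip the gauge box lid over to rest open

### The job

Push with the fingertips; nothing is to be lifted off the table. Slide the V-block that stands in front of the shut wooden gauge box in the middle of the table (the one with a steel lip on its lid) sideways along the table until it stands wholly past one end of the box (either end), and only then flip the box's hinged lid up by its front lip, past upright, so that it falls back and rests fully open on its stop by its own weight. Leave the box standing where it is, the V-block upright, and do not disturb the small parts beside the box.

Things in the scene. Friction and masses are not known exactly. Their poses are not given: they have to be found in the camera images.
- pin_box: Shut wooden pin gauge box in the middle of the table, loose but heavy (1.6 kg). Origin at the centre of its underside; x points from its front to its back (hinge side), y along its length, z up. Bottom part 124 mm in x (-62 to +63 mm), 200 mm in y, 40 mm high, open on top; the lid is a shallow tray above it, 41 to 60 mm high when shut, same outline, walls 10 mm thick.
- pin_box_lid (a joint): Angle of the box's lid in rad: 0 shut, grows as its front edge rises and goes over backwards, about 2.0 at its stop (leaning about 25 degrees back past upright). The hinge turns freely, no latch: below about 1.4 rad the lid falls shut, beyond it falls open to the stop and stays. The lid weighs 0.17 kg; about 1 N at the lip lifts it.
- pin_box_hinge (a point): Point on the hinge line (box's y direction), at mid length: 65 mm behind the box origin, 40 mm above the table. Axes as the box. Does not move as the lid turns.
- lip_under (a point): Middle of the underside of the steel lift lip on the lid's front; moves with the lid. The lip is a strip 70 mm long along the box's y, 3 mm thick, flaring out and up at 45 degrees: lid shut, it runs from the lid's front face (45 mm high) to its free edge 23 mm in front of it (68 mm high). This point: 13 mm in front of the face, 55 mm high, 140 mm from the hinge line. Axes as the lid.
- v_block_mid (a point): Centre of the loose steel V-block, half-way up (17 mm above its underside): 40 x 42 mm on plan, 34 mm high with a V groove on top. It stands in front of the box's lip, its centre about 60 to 75 mm in front of the box's front face. z up.
- spur_gear: Steel spur gear lying flat, 49 mm across, 18 mm high; loose bystander standing beside one end of the box, origin at the centre of its underside; to be left alone.
- ring_gauge: Plain steel ring gauge lying flat, 50 mm across, 16 mm high; loose bystander standing beside one end of the box, origin at the centre of its underside; to be left alone.
- bronze_bush: Bronze flanged bush standing upright, 34 mm across, 29 mm high; loose bystander standing beside one end of the box, origin at the centre of its underside; to be left alone.
- loupe: Black loupe standing upright, 33 mm across, 32 mm high; loose bystander standing beside one end of the box, origin at the centre of its underside; to be left alone.
- plug_gauge: Plug gauge, a steel double-ended rod with a hand grip, 92 mm long, 20 mm thick, lying down; loose bystander standing beside one end of the box, origin at the centre of its underside; to be left alone.
Mind the look-alikes: they are no part of the job. Leave any green or turquoise look-alike of the part that bears v_block_mid alone.

How it is judged:
On the way:
1. the V-block is slid past one end of the box while the lid is still shut ((y of v_block_mid in the frame of pin_box above 0.115 m or y of v_block_mid in the frame of pin_box below -0.115 m) and value of joint pin_box_lid below 0.2 rad), for 0.2 s.
At the end, for the whole second after the job is handed in: The lid rests on its stop past upright (joint above 1.9 rad, still); the V-block stands upright on the table with its centre more than 115 mm from the box's middle along the box's length; the box stands flat on the table (value of joint pin_box_lid above 1.9 rad and velocity of joint pin_box_lid between -0.1 and 0.1 rad/s and (y of v_block_mid in the frame of pin_box above 0.115 m or y of v_block_mid in the frame of pin_box below -0.115 m) and height (world z) of v_block_mid below 0.024 m and angle between v_block_mid's own z axis and vertical below 0.15 rad and linear speed of pin_box below 0.02 m/s and height (world z) of pin_box below 0.006 m and angle between pin_box's own z axis and vertical below 0.05 rad); the robot touches nothing.
It fails at once if the V-block is lifted more than 10 mm or tipped over (height (world z) of v_block_mid above 0.03 m or angle between v_block_mid's own z axis and vertical above 0.5 rad).
It fails at once if the box is lifted, tipped or shoved more than 50 mm (distance of pin_box from where it was at the start of the episode above 0.05 m or height (world z) of pin_box above 0.015 m or angle between pin_box's own z axis and vertical above 0.2 rad).
It fails at once if a small part beside the box is shoved or lifted more than 30 mm (distance of any of spur_gear, ring_gauge, bronze_bush, loupe, plug_gauge from where it was at the start of the episode above 0.03 m).
It also fails if it takes over 51 s, if anything falls off the work surface, if the arm or the gripper's body presses on something with over 40 N, if the wrist force passes 120 N, or if a joint passes its speed limit or range.

### The arm

A 6-joint arm with a two-finger parallel gripper is mounted at the origin on a cart in front of the work surface, level with it; the furniture and walls round the work are solid. World frame = base frame: x ahead of the robot, y to its left, z up, the work surface at z = 0. Lengths are in m, angles in rad, forces in N, time in s.
With the tool pointing down it reaches from about 0.35 to 0.775 m from the base axis. Payload 7.3 kg.
Tool frame: the origin (TCP) lies on the centre line of the jaws, within the pads' length; the fingertips stand 11 mm ahead of it and the grasp point (between the pads) lies 8 mm behind it; y points along the fingers, z is the direction in which the jaws open and shut, and the axes are right-handed (so a half turn about y gives the same grasp; the last joint's range is limited). The gripper opens to 92 mm and grips with 3 to 60 N. Pads are 19 mm wide; open, the fingers measure 130 mm over their backs; the gripper's body (75 mm by 190 mm) begins 47 mm behind the grasp point.
Start: joints at [-1.277, 0.342, 1.524, -0, 1.275, -0.146], TCP at [0.224, -0.475, 0.238] pointing down, gripper open.
Joint ranges: [-2.53, 2.53], [-0.77, 2.02], [0.04, 2.7], [-1, 4.14], [0.28, 2.66], [-3.11, 3.11]. Speed limits (rad/s): [2.57, 2.57, 3.14, 3.14, 3.14, 3.14].

### API

Orientations are given as [roll, pitch, yaw] about the fixed x, y, z axes, in that order (R = Rz(yaw) Ry(pitch) Rx(roll)).
In Python, from cell import robot, cams gives the robot as it stands.
- The arm moves only by the tool apply_moves, never from a script. Its argument "plan" is a list of rows, each a list of 7 numbers: the shift along the tool's x, y, z in m, then the turn, a rotation vector about the tool's x, y, z in degrees, then the gripper command: -1 is fully open, 1 is shut, values between are in proportion. A call has exactly 5 rows; each row is the pose to reach, as a shift and turn from the pose commanded when the call began, along the tool's axes at that moment; what a row does not reach only later rows make up. A row lasts 1/8 s, in which the tool goes at most 62.5 mm and 10.7 degrees, less where a joint would pass 70% of its speed; a pose out of reach is approached as far as the arm can. A call with a gripper value outside its range is refused whole. The fingers move at their own pace and stop on an object; "squeeze" is the grip in N (left out, the last holds). Time passes only in rows, so rows that repeat a pose let the fingers close, or fill a call up. It gives the time, the measured TCP pose, the force and the opening at its end, in the units of the state.
- robot.observe(): the state, without advancing time (a new reading comes with each control period).
- cams.read_camera(name): name is "scene" or "top" or "wrist"; returns the picture (420x560x3 uint8, blue, green, red); there is no depth.
- cams.calibration(name): a dict with "fx", "fy", "cx", "cy" (pixels), "extrinsics" (4x4, takes a point from world to camera coordinates); the wrist camera has in their place "T_tool_cam" (4x4, takes a point from camera to tool coordinates, whose origin is the TCP and whose axes are the tool frame's). Camera axes: x right, y up, looking along -z (the intrinsics and any distortion apply to the point x, -y, -z); pixel columns grow to the right and rows downward; lengths in m; the calibration is good to about 2 mm. A picture is of the moment at which its call begins: read the wrist's pose just before it. calibration takes no time and is no camera call.
- robot.hand_in(): hands the job in, once; it reports no verdict.
The state is a dict: "time": time; "qpos": joint angles; "qvel": joint speeds; "joint_efforts": joint torques, N m; "tool_pos": TCP position; "tool_rot": TCP orientation; "contact_force": force on the tool from outside, world axes, zero at the start; "torque": the same for the moment, N m; "opening": finger opening in m.
Only numpy, scipy, OpenCV 4.12 (cv2) and the standard library are available. Lean on these libraries where they do the work, as an engineer would, in place of code of your own. Each camera call takes 0.05 s, during which the arm holds its last target. There are 200 camera calls.

## Working session

There is one attempt and no reset: what is moved stays moved. The work goes in short steps, Python scripts to look and compute and a tool call to move; the robot and the scene stay as the last step left them, time stands still between calls to the robot, and variables do not carry over. Pictures are saved under pics/ and viewed, about 8 in all and at most 12, crops included, and the job is handed in when it is done.

Besides the shell and the picture viewer there is one more tool, called by a JSON object that holds its "name" and its "arguments", one argument or row to a line. apply_moves: Moves the arm, as the interface text tells. Its arguments: {"type":"object","properties":{"plan":{"type":"array","items":{"type":"array","items":{"type":"number"}}},"squeeze":{"type":"number"}},"required":["plan"]}

```bash
mkdir -p pics; ls; python3 - <<'E'
from cell import robot,cams
import cv2
print(robot.observe())
for n in("scene","top"):
    cv2.imwrite(f"pics/{n}0.png",cams.read_camera(n)); print(n,cams.calibration(n))
print(cams.calibration("wrist"))
E
```

```text
pics
{'time': 0.0, 'qpos': array([-1.27697272e+00,  3.42712728e-01,  1.52499731e+00,  6.49015477e-06,
        1.27537247e+00, -1.45992414e-01]), 'qvel': array([ 4.41310068e-04, -5.55876180e-05, -1.42833953e-04, -1.36404565e-03,
        2.77769295e-04, -7.62145696e-04]), 'joint_efforts': array([-5.21773145e-04, -4.31248462e+01, -2.44215560e+01,  7.16139749e-02,
        5.58968622e-02, -1.13845317e-04]), 'tool_pos': array([ 0.22344694, -0.47466229,  0.237057  ]), 'tool_rot': array([-1.57226944e+00,  2.22876848e-04, -2.70177869e+00]), 'contact_force': array([ 0.22387903,  0.34532903, -0.22844788]), 'torque': array([ 0.03201107, -0.03005605,  0.01695114]), 'opening': 0.09191429406230282}
scene {'fx': 386.7998565539928, 'fy': 386.7998565539928, 'cx': 287.2532506147087, 'cy': 215.2467803989915, 'extrinsics': array([[-0.61248886, -0.79013166, -0.02343849,  0.32316151],
       [ 0.30058359, -0.26022314,  0.9175693 , -0.25068026],
       [-0.73109979,  0.55495575,  0.39688438, -0.45263401],
       [ 0.        ,  0.        ,  0.        ,  1.        ]])}
top {'fx': 543.3439278986078, 'fy': 543.
[... 181 characters left out ...]
2848e-01,  8.01788086e-04,  9.60846039e-02,
        -5.42947261e-01],
       [-9.60878857e-02,  7.15620063e-03,  9.95347129e-01,
        -1.23295047e+00],
       [ 0.00000000e+00,  0.00000000e+00,  0.00000000e+00,
         1.00000000e+00]])}
{'fx': 315.3306553814239, 'fy': 315.3306553814239, 'cx': 283.25699788831906, 'cy': 210.36431993985804, 'T_tool_cam': array([[-1.53563790e-06, -9.63279978e-01, -2.68498945e-01,
        -7.29218623e-02],
       [-2.90460859e-04,  2.68498934e-01, -9.63279937e-01,
        -1.46809708e-01],
       [ 9.99999958e-01,  7.65091852e-05, -2.80207447e-04,
         1.09131176e-03],
       [ 0.00000000e+00,  0.00000000e+00,  0.00000000e+00,
         1.00000000e+00]])}
```

View pics/top0.png

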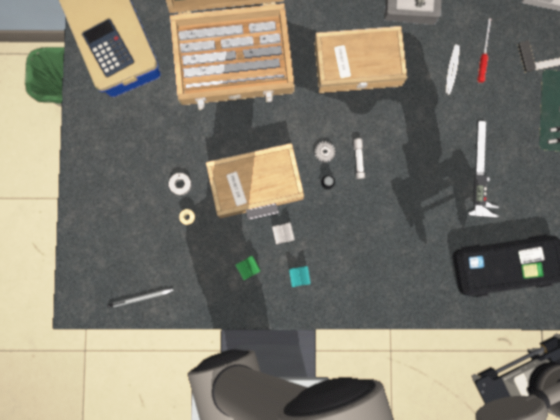

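View pics/scene0.png

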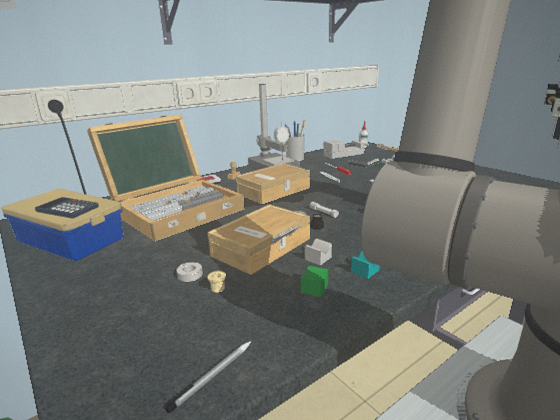

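Box at top-view (255,180), with the lip at (263,211). There are three V-block candidates: grey (283,233), green (248,268) and turquoise (300,276). The grey steel one, directly in front of the lip, fits. I'll confirm with an enlarged crop.

```bash
cat > h.py <<'E'
import numpy as np
from cell import robot,cams
from scipy.spatial.transform import Rotation as R
def top(u,v,z,n="top"):
    c=cams.calibration(n);E=np.array(c["extrinsics"])
    d=np.array([(u-c["cx"])/c["fx"],-(v-c["cy"])/c["fy"],-1.])
    o=-E[:3,:3].T@E[:3,3];d=E[:3,:3].T@d
    return o+d*(z-o[2])/d[2]
def proj(p,n="top"):
    c=cams.calibration(n);E=np.array(c["extrinsics"]);q=E[:3,:3]@p+E[:3,3]
    return c["cx"]-c["fx"]*q[0]/q[2], c["cy"]+c["fy"]*q[1]/q[2]
def rot(s): return R.from_euler('xyz',s["tool_rot"]).as_matrix()
def totool(dw):
    s=robot.observe();return rot(s).T@np.array(dw)
E
python3 - <<'E'
import cv2
im=cv2.imread("pics/top0.png")[135:285,165:365]
cv2.imwrite("pics/crop0.png",cv2.resize(im,None,fx=4,fy=4,interpolation=cv2.INTER_CUBIC))
E
```

```text
(no output)
```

View pics/crop0.png

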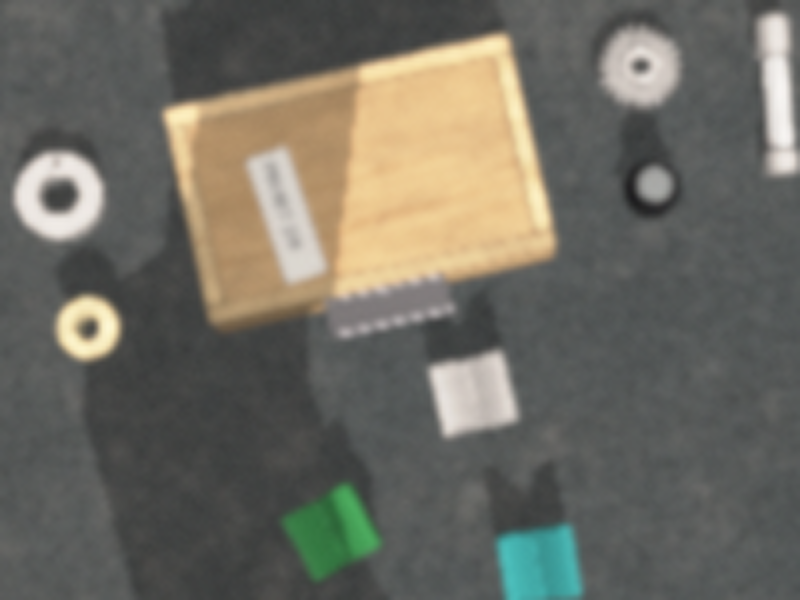

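Confirmed: the grey block at crop (474,394), i.e. top px (283.5,233.5), is by the lip. Box lid corners in the crop are (165,108), (508,35), (553,243) and (212,318).

```bash
python3 - <<'E'
from h import *
f=lambda x,y,z:top(165+x/4,135+y/4,z)
BL,BR,FR,FL=[f(*p,.06) for p in((165,108),(508,35),(553,243),(212,318))]
np.set_printoptions(precision=4,suppress=True)
print(BL,BR,FR,FL)
print("len",np.linalg.norm(BL-BR),np.linalg.norm(FL-FR),"wid",np.linalg.norm(BL-FL),np.linalg.norm(BR-FR))
for a,b in((BR,BL),(FR,FL)): d=a-b;print("yaw",np.degrees(np.arctan2(-d[0]*-1,-d[1])))
d=BL-BR+FL-FR; yaw=np.arctan2(-d[0],d[1]); c=(BL+BR+FR+FL)/4
M=np.array([[np.cos(yaw),-np.sin(yaw),0],[np.sin(yaw),np.cos(yaw),0],[0,0,1]])
c[2]=0;c-=M@[0.0005,0,0]
print("box",c,np.degrees(yaw))
for n,p in dict(vb=(474,394,.034),gear=(640,66,.018),loupe=(652,185,.032),turq=(540,563,.034),green=(330,530,.034),ring=(58,195,.016),bush=(88,327,.029),plug=(778,95,.02)).items():
    w=f(*p);print(n,w,"box frame",M.T@(w-c))
w=f(391,303,.06);print("lip",M.T@(w-c))
s=robot.observe();print(rot(s))
E
```

```text
[0.645  0.1246 0.06  ] [ 0.6875 -0.0703  0.06  ] [ 0.568  -0.0956  0.06  ] [0.5253 0.0965 0.06  ]
len 0.19946424282595734 0.19678186839455428 wid 0.12290857836889257 0.12208483057632985
yaw 12.290804789889103
yaw 12.52688118354181
box [0.606  0.0137 0.    ] 12.40804393006846
vb [ 0.4839 -0.0511  0.034 ] box frame [-0.1331 -0.0371  0.034 ]
gear [ 0.6782 -0.1491  0.018 ] box frame [ 0.0355 -0.1746  0.018 ]
loupe [ 0.6053 -0.1544  0.032 ] box frame [-0.0368 -0.164   0.032 ]
turq [ 0.3878 -0.0887  0.034 ] box frame [-0.2351 -0.0531  0.034 ]
green [0.4064 0.0309 0.034 ] box frame [-0.1912  0.0597  0.034 ]
ring [0.6013 0.1925 0.016 ] box frame [0.0339 0.1756 0.016 ]
bush [0.5227 0.1714 0.029 ] box frame [-0.0474  0.1719  0.029 ]
plug [ 0.6606 -0.23    0.02  ] box frame [ 0.001  -0.2498  0.02  ]
lip [-0.0742 -0.0019  0.06  ]
[[-0.9048 -0.0004  0.4257]
 [-0.4257  0.0013 -0.9048]
 [-0.0002 -1.     -0.0014]]
```

```bash
cat >> h.py <<'E'
np.set_printoptions(precision=4,suppress=True)
YAW=np.radians(12.4); C=np.array([.606,.0137,0])
B=R.from_euler('z',YAW).as_matrix()
def pose(tip,t):
    "tip in box frame (m), tilt t deg forward -> TCP world, R"
    t=np.radians(t); bx,by=B[:,0],B[:,1]
    y=bx*np.sin(t)-np.array([0,0,1])*np.cos(t); z=-by; x=np.cross(y,z)
    Rt=np.column_stack([x,y,z]); return C+B@np.array(tip)-.011*y, Rt
def rows(targets):
    s=robot.observe(); R0=rot(s); p0=s["tool_pos"]
    for tip,t in targets:
        p,Rt=pose(tip,t); d=R0.T@(p-p0); w=R.from_matrix(R0.T@Rt).as_rotvec(degrees=True)
        print(np.round(d,4),np.round(w,1))
def now():
    s=robot.observe(); R0=rot(s); tip=s["tool_pos"]+.011*R0[:,1]
    print("t",s["time"],"tipbox",B.T@(tip-C),"tilt",np.degrees(np.arctan2(R0[:,1]@B[:,0],-R0[2,1])),"F",s["contact_force"],"op",s["opening"])
E
python3 - <<'E'
from h import *
rows([((-.133,-.037,.12),0),((-.133,-.037,.01),0)])
E
```

```text
[-0.4162  0.1066 -0.2723] [ 0.1 12.8 -0. ]
[-0.4162  0.2166 -0.2721] [ 0.1 12.8 -0. ]
```

{"name": "apply_moves", "arguments": {
  "plan": [
    [-0.05, 0.013, -0.034, 0, 2, 0, -0.52],
    [-0.104, 0.027, -0.068, 0, 4, 0, -0.52],
    [-0.156, 0.04, -0.102, 0, 6, 0, -0.52],
    [-0.208, 0.053, -0.136, 0, 8, 0, -0.52],
    [-0.26, 0.067, -0.17, 0, 10, 0, -0.52]
  ]
}}

```text
time: 0.72
tool_pos: [0.3841, -0.2138, 0.1716]
tool_rot: [-1.57, 0.0, -2.878]
contact_force: [0.9, 0.4, 0.9]
opening: 0.0699
```

{"name": "apply_moves", "arguments": {
  "plan": [
    [0, 0, 0, 0, 0, 0, -0.52],
    [0, 0, 0, 0, 0, 0, -0.52],
    [0, 0, 0, 0, 0, 0, -0.52],
    [0, 0, 0, 0, 0, 0, -0.52],
    [0, 0, 0, 0, 0, 0, -0.52]
  ]
}}

```text
time: 1.35
tool_pos: [0.383, -0.2162, 0.1721]
tool_rot: [-1.571, 0.0, -2.878]
contact_force: [0.2, 0.1, -0.3]
opening: 0.0699
```

```bash
python3 - <<'E'
from h import *
now();rows([((-.133,-.037,.12),0),((-.133,-.037,.01),0)])
E
```

```text
t 1.35 tipbox [-0.2671 -0.1767  0.1611] tilt 0.007619496121428736 F [ 0.1671  0.0689 -0.3255] op 0.06985334864414083
[-0.1406  0.0411 -0.1332] [-0.   2.7 -0. ]
[-0.1406  0.1511 -0.1333] [-0.   2.7 -0. ]
```

{"name": "apply_moves", "arguments": {
  "plan": [
    [-0.035, 0.01, -0.033, 0, 0.7, 0, -0.52],
    [-0.07, 0.02, -0.066, 0, 1.4, 0, -0.52],
    [-0.105, 0.03, -0.1, 0, 2.7, 0, -0.52],
    [-0.1406, 0.041, -0.1332, 0, 2.7, 0, -0.52],
    [-0.1406, 0.041, -0.1332, 0, 2.7, 0, -0.52]
  ]
}}

```text
time: 1.98
tool_pos: [0.4848, -0.0479, 0.1302]
tool_rot: [-1.572, -0.001, -2.92]
contact_force: [-0.3, -0.7, -0.2]
opening: 0.0702
```

```bash
python3 - <<'E'
from h import *
import cv2
now();s=robot.observe();im=cams.read_camera("wrist");cv2.imwrite("pics/w1.png",im)
c=cams.calibration("wrist");T=np.eye(4);T[:3,:3]=rot(s);T[:3,3]=s["tool_pos"];W=np.linalg.inv(T@np.array(c["T_tool_cam"]))
for n,p in dict(vb=(-.133,-.037,.034),FR=(-.062,-.1,.06),FL=(-.062,.1,.06),lip=(-.085,0,.068),tipdown=(-.133,-.037,.0)).items():
    q=W[:3,:3]@(C+B@np.array(p))+W[:3,3];print(n,c["cx"]-c["fx"]*q[0]/q[2],c["cy"]+c["fy"]*q[1]/q[2])
E
```

```text
t 1.975 tipbox [-0.1316 -0.0342  0.1192] tilt -0.043503350024712506 F [-0.2834 -0.7046 -0.1569] op 0.07021288290872894
vb 285.63534438576374 218.43829266350645
FR 381.2740191798504 128.46533414242222
FL 80.80087997713704 126.8170269609676
lip 230.52631521365834 163.81511004895575
tipdown 285.3869015548759 207.45556910090224
```

View pics/w1.png

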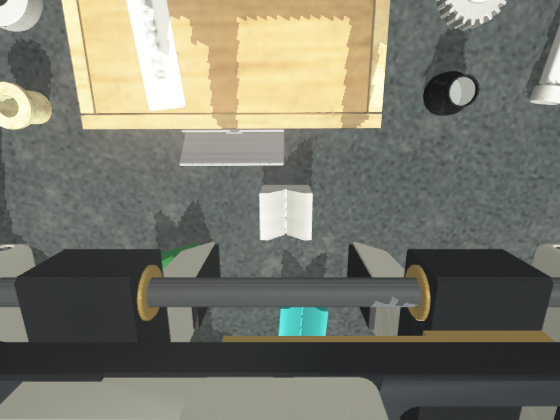

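The wrist view agrees with the model: lid front corners (382,127) and (81,128), lip edge (232,163), block centre (286,214). Each is within about 2 mm of prediction. Next I descend around the block.

```bash
python3 - <<'E'
from h import *
rows([((-.131,-.037,.01),0),((-.131,-.155,.01),0)])
E
```

```text
[-0.0016  0.1096  0.0017] [0.  0.2 0.1]
[-0.0011  0.1095  0.1197] [0.  0.2 0.1]
```

{"name": "apply_moves", "arguments": {
  "plan": [
    [-0.001, 0.03, 0.001, 0, 0.2, 0, -0.52],
    [-0.001, 0.06, 0.001, 0, 0.2, 0, -0.52],
    [-0.001, 0.09, 0.001, 0, 0.2, 0, -0.52],
    [-0.001, 0.109, 0.001, 0, 0.2, 0, -0.52],
    [-0.001, 0.109, 0.001, 0, 0.2, 0, -0.52]
  ]
}}

```text
time: 2.65
tool_pos: [0.4842, -0.052, 0.0213]
tool_rot: [-1.572, -0.002, -2.929]
contact_force: [0.0, 0.5, 0.3]
opening: 0.0702
```

{"name": "apply_moves", "arguments": {
  "plan": [
    [0, 0, 0.008, 0, 0, 0, -0.52],
    [0, 0, 0.015, 0, 0, 0, -0.52],
    [0, 0, 0.024, 0, 0, 0, -0.52],
    [0, 0, 0.034, 0, 0, 0, -0.52],
    [0, 0, 0.044, 0, 0, 0, -0.52]
  ]
}}

```text
time: 3.28
tool_pos: [0.4948, -0.0945, 0.0222]
tool_rot: [-1.571, 0.0, -2.927]
contact_force: [-1.1, 3.5, 2.8]
opening: 0.0697
```

```bash
python3 - <<'E'
from h import *
import cv2
now();cv2.imwrite("pics/w2.png",cams.read_camera("wrist"))
rows([((-.131,-.155,.01),0)])
E
```

```text
t 3.275 tipbox [-0.1318 -0.0818  0.0112] tilt 0.004518344290684033 F [-1.1404  3.5455  2.8049] op 0.06968462874977717
[-0.0007  0.0013  0.0719] [-0.1 -0.1 -0. ]
```

View pics/w2.png

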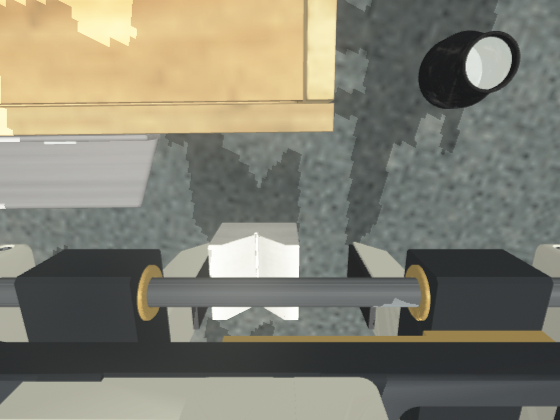

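The block sits at about (255,265), flush against the trailing pad and square. I'll keep pushing.

{"name": "apply_moves", "arguments": {
  "plan": [
    [0, 0, 0.015, 0, 0, 0, -0.52],
    [0, 0, 0.03, 0, 0, 0, -0.52],
    [0, 0, 0.046, 0, 0, 0, -0.52],
    [0, 0, 0.062, 0, 0, 0, -0.52],
    [0, 0, 0.077, 0, 0, 0, -0.52]
  ]
}}

```text
time: 3.95
tool_pos: [0.5113, -0.1703, 0.0219]
tool_rot: [-1.571, -0.0, -2.927]
contact_force: [-0.2, 1.8, 1.4]
opening: 0.0698
```

{"name": "apply_moves", "arguments": {
  "plan": [
    [0, 0, 0, 0, 0, 0, -0.52],
    [0, 0, -0.01, 0, 0, 0, -0.52],
    [0, -0.03, -0.01, 0, 0, 0, -0.52],
    [0, -0.08, -0.01, 0, 0, 0, -0.52],
    [0, -0.12, -0.01, 0, 0, 0, -0.3]
  ]
}}

```text
time: 4.58
tool_pos: [0.5089, -0.1582, 0.1437]
tool_rot: [-1.57, 0.0, -2.926]
contact_force: [-0.4, 0.2, 0.2]
opening: 0.064
```

```bash
python3 - <<'E'
from h import *
import cv2
now();cv2.imwrite("pics/w3.png",cams.read_camera("wrist"))
# approach: above/in front of the lip, tilted 45, then slide in
rows([((-.19,0,.12),20),((-.19,0,.10),45),((-.115,0,.034),45),((-.075,0,.035),45)])
s=robot.observe();c=cams.calibration("wrist");T=np.eye(4);T[:3,:3]=rot(s);T[:3,3]=s["tool_pos"];W=np.linalg.inv(T@np.array(c["T_tool_cam"]))
for n,p in dict(vb=(-.131,-.142,.034),FR=(-.062,-.1,.06)).items():
    q=W[:3,:3]@(C+B@np.array(p))+W[:3,3];print(n,c["cx"]-c["fx"]*q[0]/q[2],c["cy"]+c["fy"]*q[1]/q[2])
E
```

```text
t 4.575 tipbox [-0.1318 -0.147   0.1327] tilt 0.024864098385213713 F [-0.3522  0.1628  0.1796] op 0.06397773661441881
[ 0.0643  0.0171 -0.1486] [-0.3  0.  19.6]
[ 0.0684  0.0397 -0.1487] [-0.3  0.1 44.6]
[-0.0061  0.1062 -0.1491] [-0.3  0.1 44.6]
[-0.0461  0.1055 -0.1491] [-0.3  0.1 44.6]
vb 273.8124932117366 213.03901585986097
FR 214.28532351526067 131.22674523434102
```

View pics/w3.png

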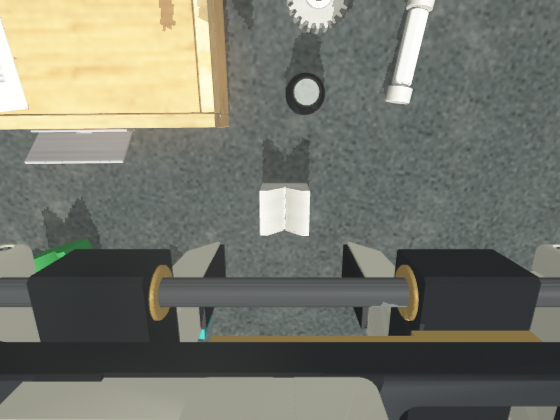

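The block now stands at (285,211), with box y ≈ -0.148, past the box end, and the loupe and gear are untouched. Next I close the fingers and tilt in front of the lip.

{"name": "apply_moves", "arguments": {
  "plan": [
    [0.013, 0.003, -0.03, 0, 0, 9, 0.3],
    [0.03, 0.006, -0.06, 0, 0, 18, 1],
    [0.045, 0.01, -0.09, 0, 0, 27, 1],
    [0.06, 0.02, -0.12, 0, 0, 36, 1],
    [0.068, 0.04, -0.149, 0, 0, 44.6, 1]
  ],
  "squeeze": 10
}}

```text
time: 5.25
tool_pos: [0.4371, -0.0423, 0.1199]
tool_rot: [-1.644, 0.573, -2.914]
contact_force: [-0.1, 0.5, -0.4]
opening: 0.0146
```

```bash
python3 - <<'E'
from h import *
now()
rows([((-.125,0,.036),45),((-.076,0,.034),45)])
print(robot.observe()["qpos"])
E
```

```text
t 5.25 tipbox [-0.1711 -0.0175  0.1106] tilt 32.76785692213176 F [-0.0649  0.4579 -0.4452] op 0.01462091904036028
[ 0.0039  0.0891 -0.0114] [ 4.6  0.  12.2]
[-0.0362  0.1172 -0.0088] [ 4.6  0.  12.2]
[-0.6067  0.2231  2.3171  1.1161  0.5242 -0.257 ]
```

{"name": "apply_moves", "arguments": {
  "plan": [
    [0, 0, 0, 0, 0, 0, 1],
    [0, 0, 0, 0, 0, 0, 1],
    [0, 0, 0, 0, 0, 0, 1],
    [0, 0, 0, 0, 0, 0, 1],
    [0, 0, 0, 0, 0, 0, 1]
  ]
}}

```text
time: 5.88
tool_pos: [0.4383, -0.0438, 0.1198]
tool_rot: [-1.645, 0.571, -2.915]
contact_force: [-0.8, -0.2, -0.4]
opening: 0.0007
```

```bash
python3 - <<'E'
from h import *
now()
rows([((-.19,0,.10),45),((-.125,0,.036),45),((-.076,0,.034),45)])
s=robot.observe();print(s["qpos"],rot(s))
E
```

```text
t 5.875 tipbox [-0.1702 -0.0192  0.1106] tilt 32.65520758475867 F [-0.7891 -0.2067 -0.4049] op 0.0007423175508528692
[ 0.0246  0.0001 -0.0204] [ 4.6  0.  12.3]
[ 0.0045  0.0887 -0.0131] [ 4.6  0.  12.3]
[-0.0357  0.1168 -0.0106] [ 4.6  0.  12.3]
[-0.6071  0.2253  2.3117  1.1072  0.5253 -0.2477] [[-0.82    0.5083  0.2632]
 [-0.1893  0.1931 -0.9628]
 [-0.5401 -0.8393 -0.0621]]
```

{"name": "apply_moves", "arguments": {
  "plan": [
    [0.012, 0, -0.01, 2, 0, 5, 1],
    [0.024, 0, -0.02, 4.6, 0, 12.3, 1],
    [0.014, 0.045, -0.017, 4.6, 0, 12.3, 1],
    [0.0045, 0.088, -0.013, 4.6, 0, 12.3, 1],
    [0.0045, 0.088, -0.013, 4.6, 0, 12.3, 1]
  ]
}}

```text
time: 6.5
tool_pos: [0.4767, -0.0157, 0.0434]
tool_rot: [-1.568, 0.786, -2.925]
contact_force: [0.5, -0.1, 0.8]
opening: 0.0004
```

```bash
python3 - <<'E'
from h import *
now()
rows([((-.125,0,.036),45),((-.076,0,.034),45)])
s=robot.observe();print(s["qpos"],rot(s))
E
```

```text
t 6.5 tipbox [-0.1249 -0.001   0.0357] tilt 45.01300344084382 F [ 0.5085 -0.0719  0.8005] op 0.0004340162935038667
[-0.0001 -0.0003 -0.001 ] [-0.2  0.  -0. ]
[-0.0334  0.0357 -0.0011] [-0.2  0.  -0. ]
[-0.5139  0.5944  2.4856  2.3716  0.7405 -1.5135] [[-0.6904  0.6914  0.213 ]
 [-0.1522  0.149  -0.9771]
 [-0.7073 -0.7069  0.0023]]
```

{"name": "apply_moves", "arguments": {
  "plan": [
    [-0.008, 0.009, -0.001, 0, 0, 0, 1],
    [-0.016, 0.018, -0.001, 0, 0, 0, 1],
    [-0.025, 0.027, -0.001, 0, 0, 0, 1],
    [-0.033, 0.0355, -0.001, 0, 0, 0, 1],
    [-0.033, 0.0355, -0.001, 0, 0, 0, 1]
  ]
}}

```text
time: 7.12
tool_pos: [0.524, -0.0034, 0.0435]
tool_rot: [-1.569, 0.787, -2.923]
contact_force: [0.1, -0.1, -0.5]
opening: 0.0003
```

```bash
cat >> h.py <<'E'
def arc(ths,tilts,r0=.1335):
    "tip centre such that its upper front corner rides the arc about the hinge"
    out=[]
    for th,t,r in zip(ths,tilts,np.broadcast_to(r0,len(ths))):
        a=np.radians(176.5-th); P=np.array([.065+r*np.cos(a),0,.040+r*np.sin(a)]); tt=np.radians(t)
        out.append((tuple(P-.0095*np.array([np.cos(tt),0,np.sin(tt)])),t))
    return out
E
python3 - <<'E'
from h import *
import cv2
now();cv2.imwrite("pics/s4.png",cams.read_camera("scene")[150:350,150:420].repeat(2,0).repeat(2,1))
a=arc([0,4,8,13,18,24,30],[45,45,44,42,40,37,34]);print(a);rows(a)
E
```

```text
t 7.125 tipbox [-0.076   0.0009  0.0358] tilt 45.11422406843016 F [ 0.147  -0.1126 -0.474 ] op 0.00029214025953981204
[((np.float64(-0.07496851001059145), np.float64(0.0), np.float64(0.04143246560663118)), 45), ((np.float64(-0.0740754034146759), np.float64(0.0), np.float64(0.050707732240104685)), 45), ((np.float64(-0.07265367617009795), np.float64(0.0), np.float64(0.060016364725335364)), 44), ((np.float64(-0.07006231044693903), np.float64(0.0), np.float64(0.07155930775756451)), 42), ((np.float64(-0.06648816753523058), np.float64(0.0), np.float64(0.08282143147567154)), 40), ((np.float64(-0.06100298357474189), np.float64(0.0), np.float64(0.09592619714693257)), 37), ((np.float64(-0.054199614185239844), np.float64(0.0), np.float64(0.10837125495618768)), 34)]
[-0.0056 -0.003   0.0011] [ 0.   0.1 -0. ]
[-0.0128 -0.0089  0.0011] [ 0.   0.1 -0. ]
[-0.0206 -0.0145  0.0011] [ 0.   0.1 -1. ]
[-0.031  -0.0208  0.0011] [ 0.   0.1 -3. ]
[-0.0419 -0.0262  0.0012] [ 0.   0.1 -5. ]
[-0.0556 -0.0315  0.0012] [ 0.   0.1 -8. ]
[-0.0698 -0.0354  0.0012] [  0.    0.1 -11. ]
```

View pics/s4.png

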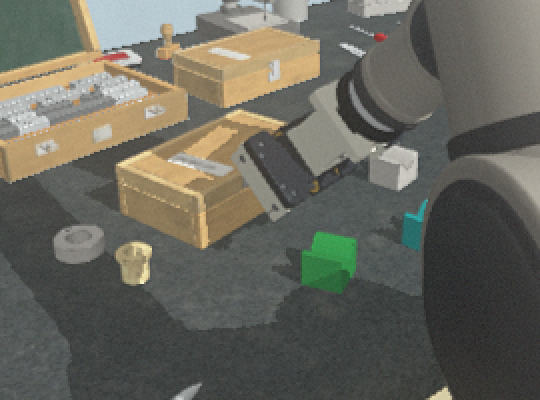

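The gripper is tucked under the lip at (270,200) with no contact yet. The V-block at (393,168) and the bystanders are intact. Now I lift along the arc.

{"name": "apply_moves", "arguments": {
  "plan": [
    [-0.0056, -0.003, 0.001, 0, 0, 0, 1],
    [-0.0128, -0.009, 0.001, 0, 0, 0, 1],
    [-0.0206, -0.0145, 0.001, 0, 0, -1, 1],
    [-0.031, -0.021, 0.001, 0, 0, -3, 1],
    [-0.042, -0.026, 0.001, 0, 0, -5, 1]
  ]
}}

```text
time: 7.8
tool_pos: [0.533, -0.0026, 0.0906]
tool_rot: [-1.571, 0.695, -2.927]
contact_force: [-1.1, 1.0, -1.1]
opening: 0.0003
```

```bash
python3 - <<'E'
from h import *
import cv2
now();cv2.imwrite("pics/s5.png",cams.read_camera("scene")[150:350,150:420].repeat(2,0).repeat(2,1))
rows(arc([24,30,36,42,48,54],[37,34,30,26,22,18]))
E
```

```text
t 7.8 tipbox [-0.0677 -0.0003  0.0822] tilt 39.799040025553175 F [-1.1117  0.9516 -1.0643] op 0.00033219215361285115
[-0.0116 -0.0057 -0.0009] [-0.1 -0.  -3. ]
[-0.0254 -0.0108 -0.0009] [-0.1 -0.  -6. ]
[-0.0398 -0.0147 -0.0009] [ -0.1  -0.  -10. ]
[-0.0546 -0.017  -0.0009] [ -0.1  -0.  -14. ]
[-0.0695 -0.0178 -0.0009] [ -0.1  -0.  -18. ]
[-0.0843 -0.017  -0.0009] [ -0.1  -0.1 -22. ]
```

View pics/s5.png

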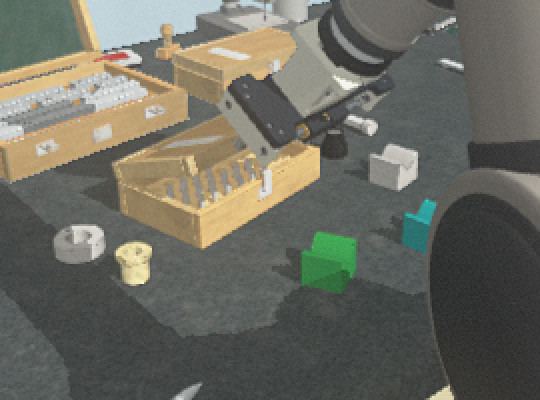

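The lid is rising, about 18° open, with around 1–2 N at the tool. I'll follow the arc.

{"name": "apply_moves", "arguments": {
  "plan": [
    [-0.0116, -0.0057, -0.001, 0, 0, -3, 1],
    [-0.0254, -0.011, -0.001, 0, 0, -6, 1],
    [-0.04, -0.0147, -0.001, 0, 0, -10, 1],
    [-0.0546, -0.017, -0.001, 0, 0, -14, 1],
    [-0.0695, -0.018, -0.001, 0, 0, -18, 1]
  ]
}}

```text
time: 8.48
tool_pos: [0.5631, 0.025, 0.1317]
tool_rot: [-1.636, 0.501, -2.909]
contact_force: [-4.0, -2.9, 3.4]
opening: 0.001
```

```bash
python3 - <<'E'
from h import *
now()
rows(arc([54,60,66,72,78],[18,14,10,6,2],[.1345,.1355,.137,.1385,.140]))
E
```

```text
t 8.475 tipbox [-0.0343  0.021   0.1221] tilt 28.67601922713378 F [-4.0003 -2.8609  3.4439] op 0.0009704127595410635
[-0.0312 -0.0176  0.0194] [  4.1   1.2 -10.7]
[-0.0462 -0.0193  0.0195] [  4.1   1.4 -14.7]
[-0.0614 -0.0199  0.0197] [  4.    1.5 -18.7]
[-0.0768 -0.0189  0.02  ] [  4.    1.6 -22.7]
[-0.0922 -0.0163  0.0204] [  3.9   1.8 -26.7]
```

```bash
python3 - <<'E'
from h import *
import cv2
now();print(robot.observe()["qpos"])
cv2.imwrite("pics/s6.png",cams.read_camera("scene")[130:330,150:420].repeat(2,0).repeat(2,1))
rows(arc([42,44,48,52],[28,26,24,22],[.13,.132,.134,.135]))
E
```

```text
t 8.475 tipbox [-0.0343  0.021   0.1221] tilt 28.67601922713378 F [-4.0003 -2.8609  3.4439] op 0.0009704127595410635
[-0.2479  0.3575  1.9795  0.6656  0.4706  0.5243]
[ 0.0006 -0.0061  0.0188] [ 4.1  0.8 -0.7]
[-0.0037 -0.0095  0.0186] [ 4.1  0.9 -2.7]
[-0.0128 -0.0136  0.0185] [ 4.   1.  -4.7]
[-0.0224 -0.0162  0.0184] [ 4.   1.  -6.7]
```

View pics/s6.png

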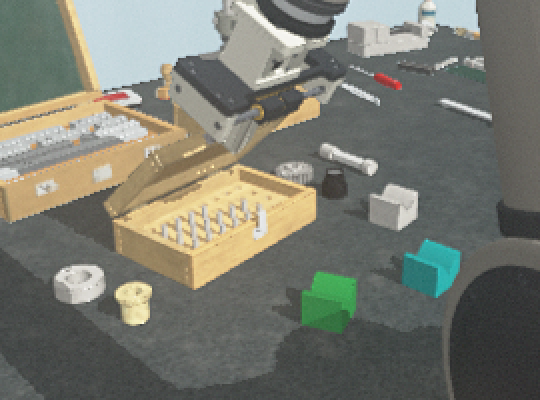

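The lid is about 40° up. The tool drifted 2 cm along the lip near the wrist singularity, so I re-centre slowly.

{"name": "apply_moves", "arguments": {
  "plan": [
    [0, -0.002, 0.005, 1, 0, 0, 1],
    [0, -0.004, 0.01, 2, 0, 0, 1],
    [0, -0.006, 0.018, 4, 0.8, -0.7, 1],
    [-0.004, -0.0095, 0.0186, 4, 0.9, -2.7, 1],
    [-0.004, -0.0095, 0.0186, 4, 0.9, -2.7, 1]
  ]
}}

```text
time: 9.15
tool_pos: [0.5682, 0.0068, 0.1412]
tool_rot: [-1.573, 0.458, -2.923]
contact_force: [-1.1, -1.6, 0.7]
opening: 0.0007
```

```bash
python3 - <<'E'
from h import *
now();print(robot.observe()["qpos"])
rows(arc([47,50,53,56,60,65],[24,22,20,18,16,13],[.132,.133,.134,.135,.136,.137]))
E
```

```text
t 9.15 tipbox [-0.0335  0.0014  0.1314] tilt 26.250691049819025 F [-1.1306 -1.5607  0.6599] op 0.0006914059742474644
[-0.2296  0.3463  1.9334  0.4307  0.483   0.7774]
[-0.0086 -0.0033  0.0014] [ 0.2  0.1 -2.3]
[-0.0156 -0.006   0.0014] [ 0.2  0.1 -4.3]
[-0.0228 -0.0084  0.0014] [ 0.2  0.1 -6.3]
[-0.0301 -0.0104  0.0014] [ 0.2  0.1 -8.3]
[-0.0399 -0.012   0.0014] [  0.2   0.1 -10.3]
[-0.0526 -0.0129  0.0014] [  0.2   0.1 -13.3]
```

{"name": "apply_moves", "arguments": {
  "plan": [
    [-0.0086, -0.0033, 0.0014, 0, 0, -2.3, 1],
    [-0.0156, -0.006, 0.0014, 0, 0, -4.3, 1],
    [-0.0228, -0.0084, 0.0014, 0, 0, -6.3, 1],
    [-0.03, -0.0104, 0.0014, 0, 0, -8.3, 1],
    [-0.04, -0.012, 0.0014, 0, 0, -10.3, 1]
  ]
}}

```text
time: 9.78
tool_pos: [0.5977, 0.0126, 0.1688]
tool_rot: [-1.576, 0.276, -2.923]
contact_force: [-0.3, 0.9, 0.8]
opening: 0.0005
```

```bash
python3 - <<'E'
from h import *
now()
rows(arc([65,70,75,80,85,90],[13,10,7,4,1,0],[.137,.138,.139,.14,.141,.142]))
E
```

```text
t 9.775 tipbox [-0.0054  0.0007  0.1582] tilt 15.809107366375354 F [-0.3287  0.855   0.7963] op 0.000526755077093422
[-0.013  -0.0039  0.0007] [ 0.3  0.1 -2.8]
[-0.0255 -0.006   0.0007] [ 0.3  0.1 -5.8]
[-0.0383 -0.007   0.0007] [ 0.3  0.1 -8.8]
[-0.0511 -0.007   0.0007] [  0.3   0.2 -11.8]
[-0.064  -0.0058  0.0008] [  0.3   0.2 -14.8]
[-0.0763 -0.0033  0.0008] [  0.3   0.2 -15.8]
```

{"name": "apply_moves", "arguments": {
  "plan": [
    [-0.013, -0.004, 0.0007, 0, 0, -2.8, 1],
    [-0.0255, -0.006, 0.0007, 0, 0, -5.8, 1],
    [-0.0383, -0.007, 0.0007, 0, 0, -8.8, 1],
    [-0.051, -0.007, 0.0007, 0, 0, -11.8, 1],
    [-0.064, -0.006, 0.0008, 0, 0, -14.8, 1]
  ]
}}

```text
time: 10.4
tool_pos: [0.657, 0.025, 0.1921]
tool_rot: [-1.577, 0.018, -2.921]
contact_force: [-0.3, -0.3, 1.0]
opening: 0.0007
```

```bash
python3 - <<'E'
from h import *
import cv2
now()
cv2.imwrite("pics/s7.png",cams.read_camera("scene")[90:290,150:420].repeat(2,0).repeat(2,1))
rows(arc([90,95,100],[0,0,0],[.142,.143,.144]))
E
```

```text
t 10.4 tipbox [0.0524 0.0002 0.1811] tilt 1.023122214831269 F [-0.2862 -0.284   1.0015] op 0.0007123189036913483
[-0.0102 -0.0006  0.0001] [ 0.3  0.3 -1. ]
[-0.0227 -0.      0.0002] [ 0.3  0.3 -1. ]
[-0.0351  0.0016  0.0003] [ 0.3  0.3 -1. ]
```

View pics/s7.png

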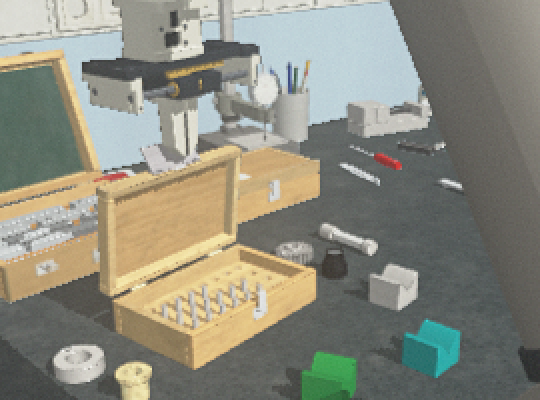

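The lid is about 83° up, with the fingertip on the lip's underside. I'll nudge it past upright.

{"name": "apply_moves", "arguments": {
  "plan": [
    [-0.009, 0, 0, 0, 0, 0, 1],
    [-0.018, 0, 0, 0, 0, 0, 1],
    [-0.027, 0.001, 0, 0, 0, 0, 1],
    [-0.036, 0.002, 0, 0, 0, 0, 1],
    [-0.042, 0.002, 0, 0, 0, 0, 1]
  ]
}}

```text
time: 11.08
tool_pos: [0.6984, 0.0336, 0.1915]
tool_rot: [-1.574, 0.019, -2.922]
contact_force: [-0.1, -0.4, 0.1]
opening: 0.0006
```

{"name": "apply_moves", "arguments": {
  "plan": [
    [0.03, -0.01, 0, 0, 0, 0, 1],
    [0.06, -0.04, 0, 0, 0, 0, 1],
    [0.1, -0.08, 0, 0, 0, 0, 1],
    [0.14, -0.1, 0, 0, 0, 0, 1],
    [0.16, -0.1, 0, 0, 0, 0, 1]
  ]
}}

```text
time: 11.7
tool_pos: [0.5393, -0.0023, 0.2912]
tool_rot: [-1.572, 0.023, -2.923]
contact_force: [0.2, -0.8, 0.0]
opening: 0.0002
```

```bash
python3 - <<'E'
from h import *
import cv2
now()
a=cams.read_camera("scene")[90:290,150:420].repeat(2,0).repeat(2,1)
b=cams.read_camera("top")[110:300,140:400]
cv2.imwrite("pics/s8.png",np.hstack([a[:380,:],b][:1]) if 0 else np.hstack([a, cv2.resize(b,(260,400*260//400))[:1].repeat(400,0)*0])[:, :540])
cv2.imwrite("pics/t8.png",cv2.resize(b,None,fx=3,fy=3))
E
```

```text
t 11.7 tipbox [-0.0683 -0.0013  0.2802] tilt 1.3379131834267894 F [ 0.2058 -0.836   0.0453] op 0.0002244726545284266
```

View pics/s8.png

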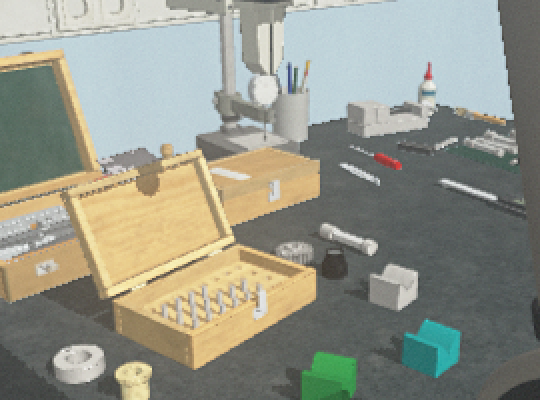

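View pics/t8.png

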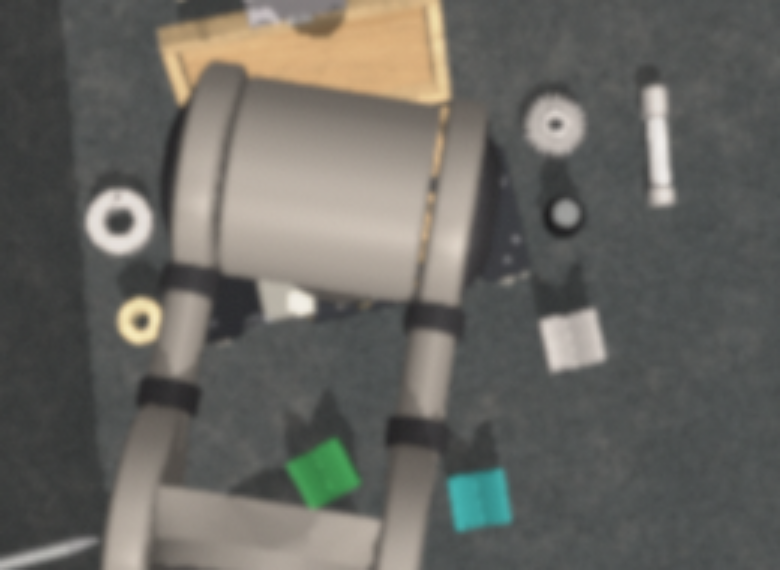

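The lid leans back past upright, and the arm is clear. I'll hold once to let it settle, check the block, then hand in.

{"name": "apply_moves", "arguments": {
  "plan": [
    [0, 0, 0, 0, 0, 0, 1],
    [0, 0, 0, 0, 0, 0, 1],
    [0, 0, 0, 0, 0, 0, 1],
    [0, 0, 0, 0, 0, 0, 1],
    [0, 0, 0, 0, 0, 0, 1]
  ]
}}

```text
time: 12.42
tool_pos: [0.5401, -0.0019, 0.2884]
tool_rot: [-1.574, 0.019, -2.922]
contact_force: [0.1, 1.1, 0.1]
opening: 0.0006
```

```bash
python3 - <<'E'
from h import *
import cv2
for n,u,v,z in(("vb",573,340,.034),("gear",555,124,.018),("loupe",565,213,.032),("ring",119,221,.016),("bush",140,320,.029),("plug",658,143,.02)):
    print(n,B.T@(top(140+u/3,110+v/3,z)-C))
a=cams.read_camera("scene").astype(int);b=cams.read_camera("scene").astype(int)
p=cv2.imread("pics/s8.png")[::2,::2].astype(int)
print("lid change vs settled",np.abs(b[90:290,150:420]-p)[20:160,20:160].mean(),np.abs(a-b)[110:250,170:310].mean())
now();print(robot.hand_in())
E
```

```text
vb [-0.1337 -0.1488  0.034 ]
gear [ 0.0359 -0.1746  0.018 ]
loupe [-0.0364 -0.1649  0.032 ]
ring [0.0339 0.1752 0.016 ]
bush [-0.0471  0.1726  0.029 ]
plug [ 0.0036 -0.25    0.02  ]
lid change vs settled 2.193231292517007 1.8086904761904763
t 12.525 tipbox [-0.0676 -0.0011  0.2775] tilt 1.0974110228814846 F [-0.203   0.1882  0.7379] op 0.00032511770642992095
the job is handed in; nothing more can be done
None
```

The job is handed in at about 12.5 s of the 51 s allowed. I slid the grey V-block about 11 cm along the front of the box, past its right-hand (-y) end, while the lid was shut. Then I put the closed fingertips under the lip and swung the lid up past upright, and it fell open.

**Last checks:**
- **V-block:** it looks upright, with its centre at box y ≈ -0.149 m (beyond the required 0.115 m).
- **Lid:** the picture shows it leaning back past upright. Frames before and after the final wait differ only about as much as camera noise, so it looks still. I did not measure the lid angle itself.
- **Small parts:** all five are within about 3 mm of where I first measured them.
- **Box:** it showed no visible movement, but I did not re-measure it at the end because the arm hid it in the top view.
- **Robot:** it stands clear of everything. The highest force I read on the way was about 6 N.

**What went off plan:** midway through lifting the lid, the tool drifted about 2 cm along the lip. I re-centred it before going on and the fingers kept holding the lid up.

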